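# Put the stray filter away and close the jar

### The arm

A 7-joint arm with a two-finger parallel gripper is mounted at the origin on a cart in front of the work surface, level with it; the furniture and walls round the work are solid. World frame = base frame: x ahead of the robot, y to its left, z up, the work surface at z = 0. Lengths are in m, angles in rad, forces in N, time in s.
With the tool pointing down it reaches from about 0.4 to 0.875 m from the base axis. Payload 6.5 kg.
Tool frame: the origin (TCP) lies at the very end of the fingers, on their centre line; the grasp point (between the pads) lies robot.hold_point_z behind it (robot.hold_point_z is the distance from the TCP to the grasp point, in m); z points along the fingers, y is the line along which they close (so a half turn about z gives the same grasp; the last joint's range is limited). The gripper opens to 88 mm and grips with 3 to 60 N. Pads are 18 mm wide; open, the fingers measure 123 mm over their backs; the gripper's body (75 mm by 187 mm) begins 45 mm behind the grasp point.
Start: joints at [1.171, 0.536, -0.004, 1.538, 0.003, 1.067, -0.071], TCP at [0.213, -0.614, 0.239] pointing down, gripper open.
Joint ranges: [-2.7, 2.7], [-0.37, 2.16], [-1.27, 1.26], [0.24, 2.4], [-1.31, 4.45], [0.19, 1.91], [-2.76, 2.76]. Speed limits (rad/s): [2.39, 2.39, 3.14, 3.14, 3.14, 3.14, 3.14].

### API

Orientations are given as a unit quaternion [w, x, y, z].
In Python, from rig import robot, get_image, camera_model gives the robot as it stands.
- The arm moves only by the tool arm_command, never from a script. Its argument "rows" is a list of rows, each a list of 7 numbers: the shift along the tool's x, y, z in cm, then the turn, a rotation vector about the tool's x, y, z in degrees, then the finger opening in cm, from 0 to 8.81. A call has 1 to 8 rows; each row is the pose to reach, as a shift and turn from the pose commanded when the call began, along the tool's axes at that moment; what a row does not reach only later rows make up. A row lasts 1/12 s, in which the tool goes at most 41.7 mm and 7.16 degrees, less where a joint would pass 70% of its speed; a pose out of reach is approached as far as the arm can. A call with a gripper value outside its range is refused whole. The fingers move at their own pace and stop on an object; the grip force is fixed at half the most. Time passes only in rows, so rows that repeat a pose let the fingers close. It gives the time, the measured TCP pose, the force, the opening and the grip force at its end, in the units of the state.
- robot.sense(): the state, without advancing time (a new reading comes with each control period).
- get_image(name): name is "scene" or "top"; returns the picture (480x640x3 uint8, red, green, blue); there is no depth.
- camera_model(name): a dict with "camera_matrix" (3x3 intrinsics, pixels), "k1" (the pictures are not rectified: a ray, as slopes to the right and down, at radius r is drawn at 1 + k1 r^2 times it, then the intrinsics apply), "extrinsics" (4x4, takes a point from camera to world coordinates). Camera axes: x right, y down, z forward; pixel columns grow to the right and rows downward; lengths in m; the calibration is good to about 2 mm. A picture is of the moment at which its call begins. camera_model takes no time and is no camera call.
- robot.hand_in(): hands the job in; it is judged then, once.
The state is a dict: "clock": time; "joint_positions": joint angles; "qvel": joint speeds; "tau": joint torques, N m; "tool_pos": TCP position; "orientation": TCP orientation; "ft_force": force on the tool from outside, world axes, zero at the start; "moment": the same for the moment, N m; "grip_width": opening from 0.0 (shut) to 1.0 (fully open); "finger_force": force on a finger pad.
Only numpy, scipy, OpenCV 4.12 (cv2) and the standard library are available. Lean on these libraries where they do the work, as an engineer would, in place of code of your own. Each camera call takes 0.05 s, during which the arm holds its last target. There are 200 camera calls.

### The job

Two open steel jars and their two lids stand about the bench. Put the stray syringe filter into the wide, low jar, then close that jar with the larger lid, knob up and seated level on the rim all round. Leave the tall narrow jar standing where it is.

Things in the scene. Friction and masses are not known exactly. Their poses are not given: they have to be found in the camera images.
- filter_center (a point): the stray syringe filter, the only one on the bench: a small flat blue-and-white plastic disc, 28 mm in diameter, 16 mm high over the short hub in the middle of its upper side, 15 g, lying flat on the worktop, loose. This point is on its axis, 8 mm above its underside. z points up.
- wide_jar: the wide, low jar: plain steel, round, open at the top, 110 mm outside and 102 mm inside diameter, 62 mm high, wall 4 mm, floor 5 mm thick, about 0.8 kg, standing loose on the worktop. Origin at the centre of its underside, z up.
- wide_lid_knob (a point): Larger of two loose steel lids, knob up on the worktop, 0.14 kg. Point: middle of its knob (upright cylinder, 24 mm diameter, 27 high), z up its axis. Below the point: lid top 22 mm, underside of rim disc (116 mm diameter) 28 mm, foot of tapered plug (94 mm diameter narrowing to 76) 38 mm. Seated, plug in the wide jar's mouth, disc on its rim, the point is 90 mm above the jar's underside.
- small_jar: the tall narrow jar, to be left alone: plain steel, round, open, 68 mm diameter, 85 mm high, loose. Origin at the centre of its underside, z up. (Its own smaller lid, 74 mm diameter with the same knob, lies on the worktop and is not needed.)

How it is judged:
By the outcome, as a careful person would: the job done as asked, in the order asked, and still so for the second after the job is handed in, with the robot touching nothing.
It also fails if it takes over 58 s, if anything falls off the work surface, if the arm or the gripper's body presses on something with over 40 N, if the wrist force passes 120 N, or if a joint passes its speed limit or range.

## Working session

There is one attempt and no reset: what is moved stays moved. The work goes in short steps, Python scripts to look and compute and a tool call to move; the robot and the scene stay as the last step left them, time stands still between calls to the robot, and variables do not carry over. Pictures are saved under pics/ and viewed, at most 10 in all, crops included, and the job is handed in when it is done.

Besides the shell and the picture viewer there is one more tool, called after "Request:" as name(argument=value, ...) on one line, values as JSON. arm_command: Moves the arm, as the interface text tells. Its arguments: {"type":"object","properties":{"rows":{"type":"array","items":{"type":"array","items":{"type":"number"}}}},"required":["rows"]}

```bash
mkdir -p pics; ls; python3 - <<'E'
from rig import robot, get_image, camera_model
import cv2,numpy as np
for n in("scene","top"):
    cv2.imwrite(f"pics/{n}0.png",get_image(n)[:,:,::-1])
    m=camera_model(n);print(n,np.round(m["camera_matrix"],1).tolist(),m["k1"],np.round(m["extrinsics"],3).tolist())
s=robot.sense();print({k:np.round(v,3).tolist() for k,v in s.items()},robot.hold_point_z)
E
```

```text
pics
scene [[470.4, 0.0, 321.9], [0.0, 470.4, 236.8], [0.0, 0.0, 1.0]] -0.11721732744699581 [[0.876, -0.369, 0.311, 0.251], [-0.483, -0.679, 0.553, -0.47], [0.007, -0.634, -0.773, 0.741], [0.0, 0.0, 0.0, 1.0]]
top [[579.5, 0.0, 320.7], [0.0, 579.5, 238.7], [0.0, 0.0, 1.0]] 0.014008477517085081 [[-0.01, -0.98, 0.199, 0.281], [-1.0, 0.01, -0.004, 0.007], [0.002, -0.199, -0.98, 1.105], [0.0, 0.0, 0.0, 1.0]]
{'clock': 0.1, 'joint_positions': [1.171, 0.537, -0.004, 1.539, 0.003, 1.067, -0.071], 'qvel': [0.001, -0.002, -0.002, -0.002, 0.002, 0.001, 0.0], 'tau': [0.002, -57.208, 0.994, -25.223, -0.056, 0.013, 0.0], 'tool_pos': [0.213, -0.614, 0.238], 'orientation': [-0.001, 0.986, 0.166, -0.0], 'ft_force': [-0.406, -0.281, -0.142], 'moment': [-0.005, 0.032, 0.065], 'finger_force': 0.0, 'grip_width': 1.005} 0.0187
```

View pics/scene0.png

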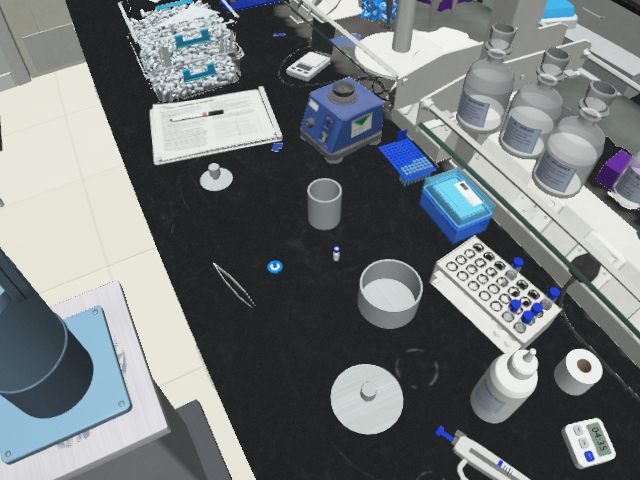

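View pics/top0.png

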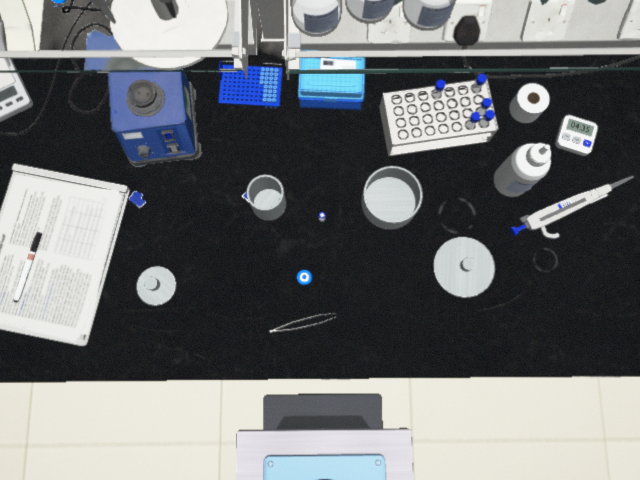

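The pictures show the filter (top 304,277; scene 275,267), the wide jar (391,197; 390,293), the larger lid (464,266; 367,398), the small jar (266,197) and the small lid (156,285). Next I measure them from both views.

```bash
cat > h.py <<'E'
import cv2,numpy as np
from rig import robot,get_image,camera_model
from scipy.optimize import least_squares
def cast(n,uv,z):
    m=camera_model(n);K=np.array(m["camera_matrix"]);E=np.array(m["extrinsics"]);k=m["k1"]
    p=cv2.undistortPoints(np.array(uv,float).reshape(-1,1,2),K,np.array([k,0,0,0.])).reshape(-1,2)
    d=np.c_[p,np.ones(len(p))]@E[:3,:3].T;o=E[:3,3]
    return (o+d*((z-o[2])/d[:,2])[:,None])[:,:2]
def blob(im,uv,mask,r=75):
    """largest contour, containing or near uv, of mask in a window"""
    w=np.zeros(mask.shape,np.uint8);cv2.circle(w,uv,r,255,-1)
    c,_=cv2.findContours(cv2.bitwise_and(mask,w),cv2.RETR_EXTERNAL,cv2.CHAIN_APPROX_NONE)
    c=[x for x in c if len(x)>8]
    return max(c,key=lambda x:cv2.pointPolygonTest(x,uv,True)).reshape(-1,2)
def bright(im): return cv2.inRange(cv2.cvtColor(im,cv2.COLOR_RGB2GRAY),70,255)
def circ(P,R):
    f=lambda c:np.hypot(*(P-c).T)-R
    s=least_squares(f,P.mean(0),loss="cauchy",f_scale=.0008)
    return s.x,np.mean(np.abs(s.fun)<.002) if False else (s.x,float(np.mean(np.abs(f(s.x))<.002)))[1]
def tool(dw):
    """world vector (m) -> tool axes cm"""
    w,x,y,z=robot.sense()["orientation"]
    from scipy.spatial.transform import Rotation as R
    return R.from_quat([x,y,z,w]).inv().apply(dw)*100
E
python3 - <<'E'
from h import *
S={"filter":((304,277),(275,267),.014,.006),"wide":((391,197),(390,293),.055,.062),"lid":((464,266),(367,398),.058,.016),"small":((266,197),(324,204),.034,.085),"slid":((156,285),(216,180),.037,.016)}
for i,n in enumerate(("top","scene")):
    im=get_image(n);m=bright(im)
    for k,v in S.items():
        c=blob(im,v[i],m);P=cast(n,c,v[3])
        x,fr=circ(P,v[2]);x=np.round(x,4);mec=cv2.minEnclosingCircle(P.astype(np.float32))
        print(n,k,x,round(fr,2),"MEC",np.round(mec[0],4),round(mec[1],4), "r",np.hypot(*x).round(3))
E
```

```text
top filter [0.4308 0.0353] 1.0 MEC [0.431  0.0355] 0.0145 r 0.432
top wide [ 0.5777 -0.1321] 0.63 MEC [ 0.572  -0.1303] 0.062 r 0.593
top lid [ 0.4466 -0.2682] 1.0 MEC [ 0.4468 -0.2682] 0.0592 r 0.521
top small [0.5767 0.1045] 0.51 MEC [0.5672 0.1032] 0.0444 r 0.586
top slid [0.4164 0.3141] 1.0 MEC [0.4163 0.314 ] 0.0382 r 0.522
scene filter [0.4318 0.0351] 0.97 MEC [0.432  0.0344] 0.0157 r 0.433
scene wide [ 0.5781 -0.1344] 0.53 MEC [ 0.5683 -0.1464] 0.0717 r 0.594
scene lid [ 0.447  -0.2719] 1.0 MEC [ 0.4471 -0.2722] 0.0587 r 0.523
scene small [0.5614 0.0722] 0.12 MEC [0.5599 0.072 ] 0.0692 r 0.566
scene slid [0.4166 0.3097] 0.8 MEC [0.4182 0.3173] 0.0472 r 0.519
```

Both views agree to 3 mm: filter (0.431, 0.035), jar (0.578, -0.133), lid (0.447, -0.270). First move: towards the filter, turning the closing axis onto world y.

Request:
arm_command(rows=[[3, -2.8, 0, 0, 0, 2.4, 8.8], [6, -5.6, 0, 0, 0, 4.8, 8.8], [9, -8.4, 0, 0, 0, 7.2, 8.8], [12, -11.2, 0, 0, 0, 9.6, 8.8], [15, -14, 0, 0, 0, 12, 8.8], [18, -16.8, 0, 0, 0, 14.4, 8.8], [21, -19.6, 0, 0, 0, 16.8, 8.8], [23.6, -22.5, 0, 0, 0, 19.1, 8.8]])

```text
clock: 0.87
tool_pos: [0.3633, -0.3221, 0.2388]
orientation: [0.0, 1.0, -0.0, 0.0]
ft_force: [0.8, -0.9, 0.4]
grip_width: 0.996
finger_force: 0.0
```

Request:
arm_command(rows=[[0.8, -3.8, 0.7, 0, 0, 0, 8.8], [1.7, -7.6, 1.5, 0, 0, 0, 8.8], [2.6, -11.4, 2.2, 0, 0, 0, 8.8], [3.4, -15, 3, 0, 0, 0, 8.8], [4.2, -18.8, 3.7, 0, 0, 0, 8.8], [5.1, -22.6, 4.5, 0, 0, 0, 8.8], [6, -26.4, 5.2, 0, 0, 0, 8.8], [6.8, -30, 6, 0, 0, 0, 8.8]])

```text
clock: 1.53
tool_pos: [0.4304, -0.0221, 0.1787]
orientation: [-0.0, 1.0, 0.0, 0.0]
ft_force: [-0.0, 0.4, 0.1]
grip_width: 0.997
finger_force: 0.0
```

Request:
arm_command(rows=[[0, -1.9, 1.5, 0, 0, 0, 7], [0, -3.8, 3.5, 0, 0, 0, 7], [0, -5.8, 5.5, 0, 0, 0, 7], [0, -5.8, 7.5, 0, 0, 0, 7], [0, -5.8, 9, 0, 0, 0, 7], [0, -5.8, 11, 0, 0, 0, 7], [0, -5.8, 11, 0, 0, 0, 7], [0, -5.8, 11, 0, 0, 0, 7]])

```text
clock: 2.2
tool_pos: [0.4293, 0.0338, 0.0683]
orientation: [0.0, 1.0, 0.0, -0.001]
ft_force: [0.8, -0.8, 0.2]
grip_width: 0.794
finger_force: 0.0
```

```bash
python3 - <<'E'
from h import *
a=get_image("top");b=get_image("scene")
c=np.hstack([cv2.resize(a[200:350,230:380],(400,400)),cv2.resize(b[190:340,200:350],(400,400))])
cv2.imwrite("pics/f1.png",c[:,:,::-1]);s=robot.sense();print(s["tool_pos"],s["orientation"],s["grip_width"])
E
```

```text
[0.43058451 0.03379346 0.06951267] [-3.17203912e-05  9.99999877e-01  1.03748402e-04  4.84479170e-04] 0.7918525238910412
```

View pics/f1.png

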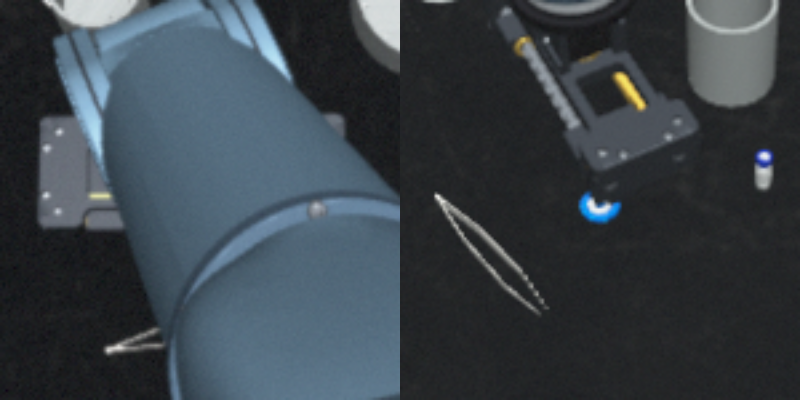

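The gripper sits above the filter (crop right, 600,205), body clear of the jar and the vial. I descend and close.

Request:
arm_command(rows=[[0, -0.1, 1.5, 0, 0, 0, 7], [0, -0.1, 3, 0, 0, 0, 7], [0, -0.1, 4.5, 0, 0, 0, 7], [0, -0.1, 5.7, 0, 0, 0, 7], [0, -0.1, 6.3, 0, 0, 0, 7], [0, -0.1, 6.5, 0, 0, 0, 7], [0, -0.1, 6.5, 0, 0, 0, 6], [0, -0.1, 6.5, 0, 0, 0, 5]])

```text
clock: 2.97
tool_pos: [0.4307, 0.0349, 0.0045]
orientation: [-0.0, 1.0, 0.0, 0.001]
ft_force: [-0.3, 0.5, 0.2]
grip_width: 0.666
finger_force: 0.0
```

Request:
arm_command(rows=[[0, 0, 0, 0, 0, 0, 4], [0, 0, 0, 0, 0, 0, 3], [0, 0, 0, 0, 0, 0, 2.2], [0, 0, 0, 0, 0, 0, 2.2], [0, 0, 0, 0, 0, 0, 2.2], [0, 0, 0, 0, 0, 0, 2.2], [0, 0, 0, 0, 0, 0, 2.2], [0, 0, 0, 0, 0, 0, 2.2]])

```text
clock: 3.63
tool_pos: [0.4301, 0.0348, 0.0038]
orientation: [0.0, 1.0, 0.0, 0.0]
ft_force: [0.0, -1.1, 2.7]
grip_width: 0.285
finger_force: 30.0
```

Request:
arm_command(rows=[[0, 0, -0.5, 0, 0, 0, 2.2], [0, 0, -2, 0, 0, 0, 2.2], [0, 0, -4, 0, 0, 0, 2.2], [0, 0, -6, 0, 0, 0, 2.2], [0, 0, -8, 0, 0, 0, 2.2], [0, 0, -10, 0, 0, 0, 2.2], [0, 0, -11.5, 0, 0, 0, 2.2], [0, 0, -11.5, 0, 0, 0, 2.2]])

```text
clock: 4.3
tool_pos: [0.4317, 0.035, 0.1213]
orientation: [-0.0, 1.0, 0.0, 0.002]
ft_force: [0.5, 0.1, -0.3]
grip_width: 0.29
finger_force: 30.0
```

```bash
python3 - <<'E'
from h import *
b=get_image("scene")
cv2.imwrite("pics/f2.png",cv2.resize(b[150:300,200:350],(600,600),interpolation=cv2.INTER_CUBIC)[:,:,::-1]);s=robot.sense();print(s["tool_pos"],s["grip_width"],s["finger_force"])
E
```

```text
[0.43093865 0.03485389 0.11995598] 0.2881653563023611 29.99990604192135
```

View pics/f2.png

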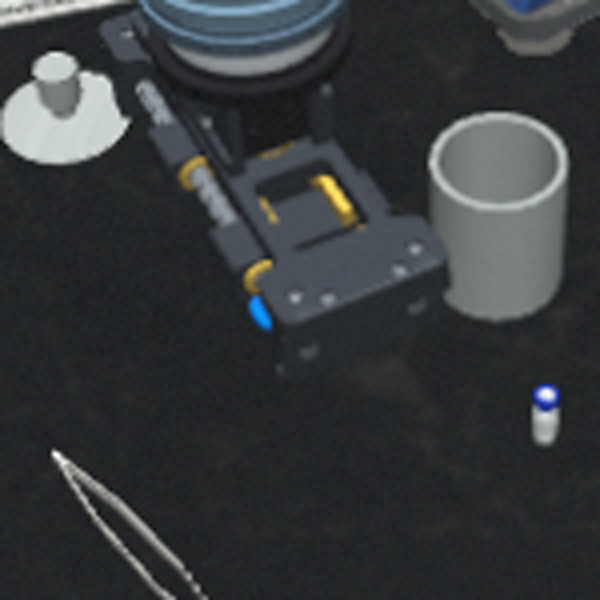

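The filter is off the bench and in the fingers (blue at 260,312 in the crop). I carry it over the jar, then lower it.

Request:
arm_command(rows=[[1, 1.2, 0, 0, 0, 0, 2.2], [3.2, 3.6, 0, 0, 0, 0, 2.2], [5.5, 6.3, 0, 0, 0, 0, 2.2], [7.9, 9.1, 0, 0, 0, 0, 2.2], [10.3, 11.8, 0, 0, 0, 0, 2.2], [12.7, 14.5, 0, 0, 0, 0, 2.2], [14.2, 16.2, 0, 0, 0, 0, 2.2], [14.7, 16.8, 0, 0, 0, 0, 2.2]])

```text
clock: 5.02
tool_pos: [0.5782, -0.137, 0.1173]
orientation: [0.001, 1.0, -0.002, -0.0]
ft_force: [0.8, -0.3, -0.3]
grip_width: 0.287
finger_force: 30.0
```

Request:
arm_command(rows=[[0, 0, 0.5, 0, 0, 0, 2.2], [0, 0, 2, 0, 0, 0, 2.2], [0, 0, 3.8, 0, 0, 0, 2.2], [0, 0, 5.6, 0, 0, 0, 2.2], [0, 0, 7.4, 0, 0, 0, 2.2], [0, 0, 8.8, 0, 0, 0, 2.2], [0, 0, 9.8, 0, 0, 0, 2.2], [0, 0, 10, 0, 0, 0, 2.2]])

```text
clock: 5.68
tool_pos: [0.5751, -0.1316, 0.0166]
orientation: [-0.001, 1.0, 0.001, -0.002]
ft_force: [-0.6, 0.7, -0.0]
grip_width: 0.284
finger_force: 30.0
```

Request:
arm_command(rows=[[0, 0, 0, 0, 0, 0, 2.2], [0, 0, 0, 0, 0, 0, 2.2], [0, 0, 0, 0, 0, 0, 4.5], [0, 0, 0, 0, 0, 0, 4.5], [0, 0, 0, 0, 0, 0, 4.5], [0, 0, 0, 0, 0, 0, 4.5], [0, 0, 0, 0, 0, 0, 4.5], [0, 0, 0, 0, 0, 0, 4.5]])

```text
clock: 6.35
tool_pos: [0.5772, -0.1332, 0.0188]
orientation: [0.0, 1.0, 0.0, 0.0]
ft_force: [0.9, 0.4, -0.5]
grip_width: 0.51
finger_force: 0.0
```

Request:
arm_command(rows=[[0, 0, -1, 0, 0, 0, 4.5], [0, 0, -3.5, 0, 0, 0, 4.5], [0, 0, -6.5, 0, 0, 0, 4.5], [0, 0, -9.5, 0, 0, 0, 4.5], [0, 0, -12, 0, 0, 0, 4.5], [-2.5, 2.5, -12, 0, 0, 0, 6], [-5, 5, -12, 0, 0, 0, 6], [-7.5, 7.5, -12, 0, 0, 0, 6]])

```text
clock: 7.02
tool_pos: [0.5018, -0.2087, 0.1401]
orientation: [0.0, 1.0, 0.001, 0.001]
ft_force: [-0.8, -0.9, -0.4]
grip_width: 0.68
finger_force: 0.0
```

Request:
arm_command(rows=[[-1.5, 1.7, 0, 0, 0, 0, 6], [-3.2, 3.4, 0, 0, 0, 0, 6], [-4.8, 5.2, 0, 0, 0, 0, 6], [-5.6, 6.2, 0, 0, 0, 0, 6], [-5.6, 6.2, 0, 0, 0, 0, 6], [-5.6, 6.2, 0, 0, 0, 0, 6], [-5.6, 6.2, 0, 0, 0, 0, 6], [-5.6, 6.2, 0, 0, 0, 0, 6]])

```text
clock: 7.68
tool_pos: [0.4473, -0.2688, 0.139]
orientation: [-0.0, 1.0, 0.001, 0.0]
ft_force: [-0.0, -0.4, -0.1]
grip_width: 0.682
finger_force: 0.0
```

```bash
python3 - <<'E'
from h import *
a=get_image("top");b=get_image("scene")
c=np.hstack([cv2.resize(a[120:320,330:530],(400,400)),cv2.resize(b[220:450,290:520],(400,400))])
cv2.imwrite("pics/j1.png",c[:,:,::-1]);s=robot.sense();print(s["clock"],s["tool_pos"],s["grip_width"])
for n,im,uv in(("top",a,(391,197)),("scene",b,(390,293))):
    h=cv2.cvtColor(im,cv2.COLOR_RGB2HSV);m=cv2.inRange(h,(95,150,90),(125,255,255))
    c=blob(im,uv,m,35) if m[uv[1]-40:uv[1]+40,uv[0]-40:uv[0]+40].any() else None
    if c is not None: print(n,"filter",c.mean(0),cast(n,[c.mean(0)],.011))
    x,f=circ(cast(n,blob(im,uv,bright(im)),.062),.055);print(n,"jar",x,f)
E
```

```text
7.7833 [ 0.44704708 -0.26906637  0.13876837] 0.6821914323017251
top filter [389.58333333 200.55555556] [[ 0.57844977 -0.13270239]]
top jar [ 0.57770976 -0.13215015] 0.630057803468208
scene jar [ 0.58777063 -0.14278026] 0.07513416815742398
```

View pics/j1.png

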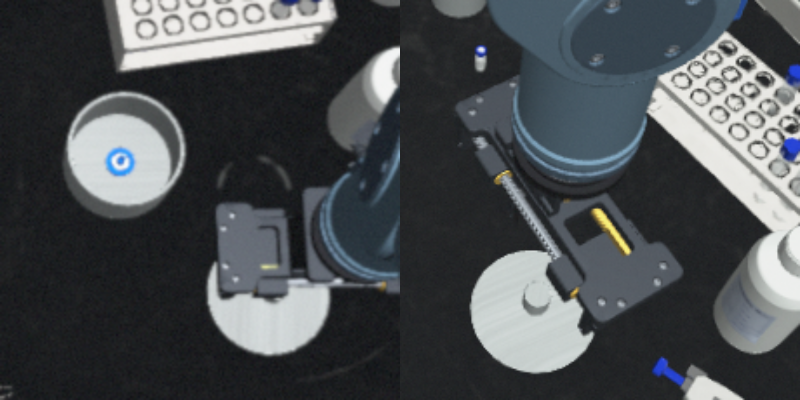

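The filter lies flat in the middle of the jar (top crop 120,160), and the lid knob shows beneath the gripper (scene crop 537,297). I descend to the knob.

Request:
arm_command(rows=[[0, 0, 2.5, 0, 0, 0, 6], [0, 0, 5, 0, 0, 0, 6], [0, 0, 7.5, 0, 0, 0, 6], [0, 0, 9.5, 0, 0, 0, 6], [0, 0, 11, 0, 0, 0, 6], [0, 0, 11.6, 0, 0, 0, 6], [0, 0, 11.8, 0, 0, 0, 6], [0, 0, 11.8, 0, 0, 0, 6]])

```text
clock: 8.45
tool_pos: [0.4465, -0.2698, 0.0208]
orientation: [-0.0, 1.0, 0.001, -0.0]
ft_force: [0.2, 0.2, 0.0]
grip_width: 0.682
finger_force: 0.0
```

Request:
arm_command(rows=[[0, 0, 0, 0, 0, 0, 5], [0, 0, 0, 0, 0, 0, 4], [0, 0, 0, 0, 0, 0, 3], [0, 0, 0, 0, 0, 0, 2], [0, 0, 0, 0, 0, 0, 1.8], [0, 0, 0, 0, 0, 0, 1.8], [0, 0, 0, 0, 0, 0, 1.8], [0, 0, 0, 0, 0, 0, 1.8]])

```text
clock: 9.12
tool_pos: [0.4463, -0.2703, 0.021]
orientation: [0.0, 1.0, 0.0, 0.0]
ft_force: [-1.0, 0.7, 3.7]
grip_width: 0.256
finger_force: 30.0
```

Request:
arm_command(rows=[[0, 0, 0, 0, 0, 0, 1.8], [0, 0, -0.5, 0, 0, 0, 1.8], [0, 0, -1.5, 0, 0, 0, 1.8], [0, 0, -3, 0, 0, 0, 1.8], [0, 0, -5, 0, 0, 0, 1.8], [0, 0, -7, 0, 0, 0, 1.8], [0, 0, -9, 0, 0, 0, 1.8], [0, 0, -11, 0, 0, 0, 1.8]])

```text
clock: 9.78
tool_pos: [0.4459, -0.27, 0.1322]
orientation: [-0.0, 1.0, 0.0, -0.0]
ft_force: [-0.2, -0.0, -0.7]
grip_width: 0.257
finger_force: 30.0
```

Request:
arm_command(rows=[[0.8, -0.8, 0, 0, 0, 0, 1.8], [2.6, -2.7, 0, 0, 0, 0, 1.8], [4.8, -5, 0, 0, 0, 0, 1.8], [7, -7.3, 0, 0, 0, 0, 1.8], [9.2, -9.6, 0, 0, 0, 0, 1.8], [11.2, -11.8, 0, 0, 0, 0, 1.8], [12.6, -13.2, 0, 0, 0, 0, 1.8], [13.1, -13.7, 0, 0, 0, 0, 1.8]])

```text
clock: 10.45
tool_pos: [0.5793, -0.1281, 0.1303]
orientation: [-0.001, 1.0, 0.003, 0.001]
ft_force: [0.0, 0.4, -1.6]
grip_width: 0.256
finger_force: 30.0
```

Request:
arm_command(rows=[[0, 0, 0, 0, 0, 0, 1.8], [0, 0, 0.5, 0, 0, 0, 1.8], [0, 0, 1, 0, 0, 0, 1.8], [0, 0, 1.5, 0, 0, 0, 1.8], [0, 0, 2, 0, 0, 0, 1.8], [0, 0, 2.5, 0, 0, 0, 1.8], [0, 0, 2.5, 0, 0, 0, 1.8], [0, 0, 2.5, 0, 0, 0, 1.8]])

```text
clock: 11.12
tool_pos: [0.5767, -0.1333, 0.1053]
orientation: [-0.0, 1.0, 0.0, -0.0]
ft_force: [1.0, -0.4, -0.8]
grip_width: 0.26
finger_force: 30.0
```

```bash
python3 - <<'E'
from h import *
a=get_image("top");b=get_image("scene")
c=np.hstack([cv2.resize(a[120:270,310:460],(400,400)),cv2.resize(b[200:350,310:460],(400,400))])
cv2.imwrite("pics/l1.png",c[:,:,::-1]);s=robot.sense();print(s["clock"],s["tool_pos"],s["grip_width"],s["ft_force"])
E
```

```text
11.2167 [ 0.5772751  -0.13321178  0.10587976] 0.2564759821950558 [-0.08117074  0.33891129 -2.53335638]
```

View pics/l1.png

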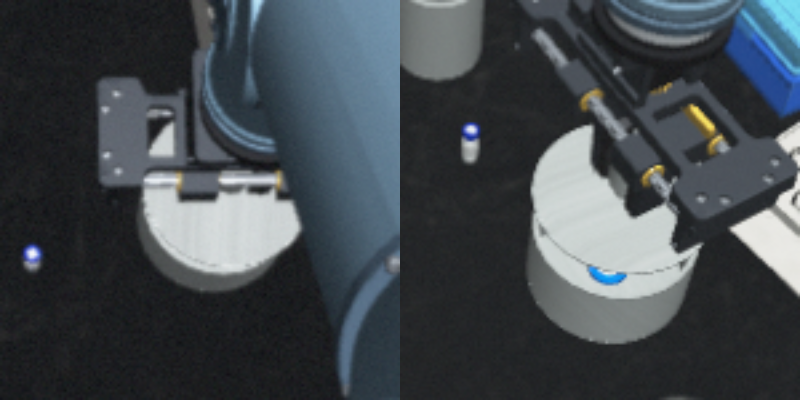

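The lid hangs level and concentric over the jar, with the filter just visible under its front edge (scene crop 607,272). Seating should come at TCP z ≈ 0.073, so I lower slowly to just above that.

Request:
arm_command(rows=[[0, 0, 0.6, 0, 0, 0, 1.8], [0, 0, 1.2, 0, 0, 0, 1.8], [0, 0, 1.7, 0, 0, 0, 1.8], [0, 0, 2.2, 0, 0, 0, 1.8], [0, 0, 2.6, 0, 0, 0, 1.8], [0, 0, 2.9, 0, 0, 0, 1.8], [0, 0, 3.1, 0, 0, 0, 1.8], [0, 0, 3.1, 0, 0, 0, 1.8]])

```text
clock: 11.88
tool_pos: [0.5768, -0.1331, 0.0742]
orientation: [-0.0, 1.0, 0.0, -0.0]
ft_force: [-0.0, -0.5, -1.1]
grip_width: 0.254
finger_force: 30.0
```

Request:
arm_command(rows=[[0, 0, 0.05, 0, 0, 0, 1.8], [0, 0, 0.1, 0, 0, 0, 1.8], [0, 0, 0.15, 0, 0, 0, 1.8], [0, 0, 0.2, 0, 0, 0, 1.8], [0, 0, 0.2, 0, 0, 0, 1.8], [0, 0, 0.2, 0, 0, 0, 1.8]])

```text
clock: 12.38
tool_pos: [0.5773, -0.1332, 0.073]
orientation: [0.0, 1.0, 0.0, 0.0]
ft_force: [-2.0, 0.3, 2.3]
grip_width: 0.256
finger_force: 30.0
```

Contact came at the expected height (0.073, +2.3 N). I release and rise.

Request:
arm_command(rows=[[0, 0, 0, 0, 0, 0, 2.6], [0, 0, 0, 0, 0, 0, 3], [0, 0, 0, 0, 0, 0, 4], [0, 0, 0, 0, 0, 0, 5], [0, 0, 0, 0, 0, 0, 5], [0, 0, -0.3, 0, 0, 0, 5], [0, 0, -1.5, 0, 0, 0, 5], [0, 0, -3, 0, 0, 0, 5]])

```text
clock: 13.05
tool_pos: [0.5764, -0.133, 0.1028]
orientation: [-0.0, 1.0, 0.0, -0.001]
ft_force: [-0.7, -0.3, 0.3]
grip_width: 0.566
finger_force: 0.0
```

Request:
arm_command(rows=[[0, 0, -3, 0, 0, 0, 5], [0, 0, -6, 0, 0, 0, 5], [0, 0, -9, 0, 0, 0, 5], [-2.5, 2.5, -10, 0, 0, 0, 5], [-5, 5, -10, 0, 0, 0, 5], [-7.5, 7.5, -10, 0, 0, 0, 5], [-10, 10, -10, 0, 0, 0, 5], [-12, 12, -10, 0, 0, 0, 5]])

```text
clock: 13.72
tool_pos: [0.4552, -0.2552, 0.2039]
orientation: [0.001, 1.0, -0.001, 0.0]
ft_force: [0.0, -0.1, -0.3]
grip_width: 0.566
finger_force: 0.0
```

Request:
arm_command(rows=[[0, 3, 0, 0, 0, 0, 5], [0, 6, 0, 0, 0, 0, 5], [0, 9, 0, 0, 0, 0, 5], [0, 9, 0, 0, 0, 0, 5], [0, 9, 0, 0, 0, 0, 5]])

```text
clock: 14.13
tool_pos: [0.4567, -0.3449, 0.2035]
orientation: [0.0, 1.0, -0.001, 0.0]
ft_force: [-0.6, 0.6, -0.4]
grip_width: 0.563
finger_force: 0.0
```

```bash
python3 - <<'E'
from h import *
a=get_image("top");b=get_image("scene")
c=np.hstack([cv2.resize(a[120:270,310:460],(400,400)),cv2.resize(b[200:350,310:460],(400,400))])
cv2.imwrite("pics/e1.png",c[:,:,::-1]);s=robot.sense();print(s["clock"],s["tool_pos"],s["ft_force"])
for n,im,uv in(("top",a,(391,197)),("scene",b,(390,293))):
    P=blob(im,uv,bright(im));x,f=circ(cast(n,P,.068),.058);y,g=circ(cast(n,P,0.),.055);print(n,"lid",x,f,"base",y,g)
x,f=circ(cast("top",blob(a,(266,197),bright(a)),.085),.034);print("small",x,f)
E
```

```text
14.2333 [ 0.45753202 -0.34203717  0.20319161] [-0.13351183  0.7395427   0.41571249]
top lid [ 0.57692922 -0.13198086] 0.6978021978021978 base [ 0.58080883 -0.13397354] 0.38461538461538464
scene lid [ 0.6005412  -0.14943904] 0.06574923547400612 base [ 0.63457944 -0.12731362] 0.05504587155963303
small [0.57671501 0.10447948] 0.5121951219512195
```

View pics/e1.png

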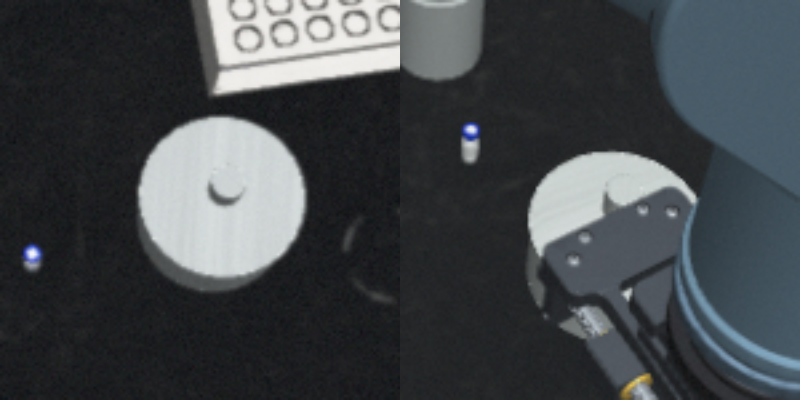

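From above the lid is concentric with the jar (within 1 mm) and the small jar hasn't moved. The arm hides part of the scene view, so I move aside for one last look.

Request:
arm_command(rows=[[-1.5, 3.3, -0.5, 0, 0, 0, 5], [-3, 6.6, -1, 0, 0, 0, 5], [-4.5, 10, -1.5, 0, 0, 0, 5], [-6, 13.2, -2, 0, 0, 0, 5], [-7.5, 16.5, -2.5, 0, 0, 0, 5], [-9, 19, -3, 0, 0, 0, 5], [-9, 19, -3, 0, 0, 0, 5], [-9, 19, -3, 0, 0, 0, 5]])

```text
clock: 14.9
tool_pos: [0.3668, -0.5335, 0.2331]
orientation: [0.0, 1.0, -0.001, 0.0]
ft_force: [0.0, 1.2, -0.2]
grip_width: 0.569
finger_force: 0.0
```

```bash
python3 - <<'E'
from h import *
b=get_image("scene")
cv2.imwrite("pics/e2.png",cv2.resize(b[220:350,330:460],(600,600),interpolation=cv2.INTER_CUBIC)[:,:,::-1])
P=blob(b,(390,280),bright(b));x,f=circ(cast("scene",P,.068),.058);print(x,f)
E
```

```text
[ 0.51866522 -0.18860413] 0.08490566037735849
```

View pics/e2.png

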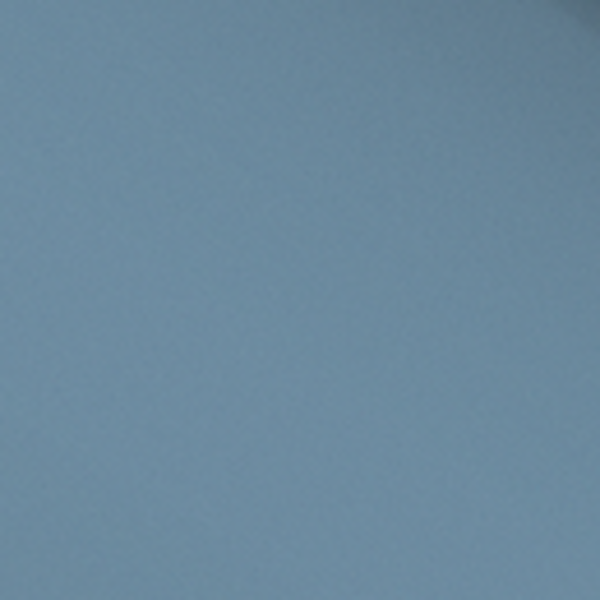

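The arm blocks this view completely. I go back close to the start pose, where the view was clear.

Request:
arm_command(rows=[[-2.2, 1.2, 0, 0, 0, 0, 5], [-4.4, 2.4, 0, 0, 0, 0, 5], [-6.6, 3.6, 0, 0, 0, 0, 5], [-8.8, 4.8, 0, 0, 0, 0, 5], [-11, 6, 0, 0, 0, 0, 5], [-13.2, 7, 0, 0, 0, 0, 5], [-15.4, 8, 0, 0, 0, 0, 5], [-15.4, 8, 0, 0, 0, 0, 5]])

```text
clock: 15.62
tool_pos: [0.2093, -0.614, 0.2327]
orientation: [0.0, 1.0, -0.002, -0.001]
ft_force: [-2.2, -0.8, -0.3]
grip_width: 0.569
finger_force: 0.0
```

```bash
python3 - <<'E'
from h import *
b=get_image("scene")
cv2.imwrite("pics/e3.png",cv2.resize(b[220:350,330:460],(600,600),interpolation=cv2.INTER_CUBIC)[:,:,::-1])
P=blob(b,(390,280),bright(b));x,f=circ(cast("scene",P,.068),.058);print(x,f)
E
```

```text
[ 0.57652346 -0.13650913] 0.5870646766169154
```

View pics/e3.png

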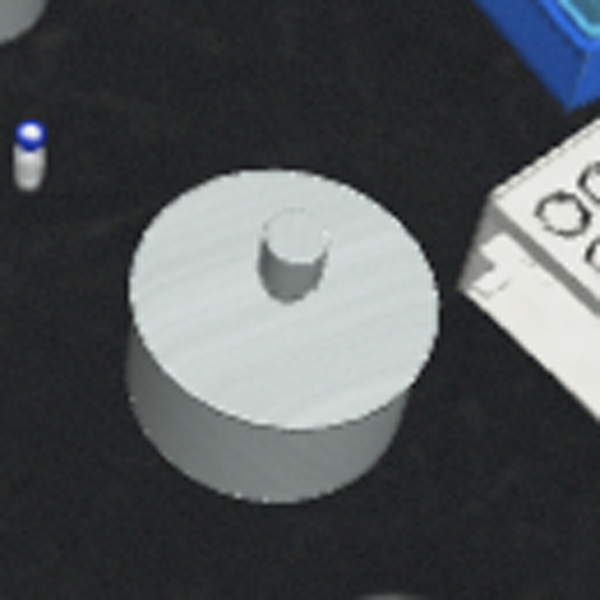

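Lid knob up on the jar, apparently flush (crop: disc 130–438 across, knob 297,236). One number check for level: fit the bright top face alone and compare with the 58 mm disc at z = 0.068.

```bash
python3 - <<'E'
from h import *
for n,uv in(("top",(385,200)),("scene",(385,300))):
    im=get_image(n);g=cv2.GaussianBlur(cv2.cvtColor(im,cv2.COLOR_RGB2GRAY),(3,3),0)
    P=blob(im,uv,cv2.inRange(g,160,255),60)
    for z in(.064,.068,.072):
        W=cast(n,cv2.convexHull(P.astype(np.int32)).reshape(-1,2),z).astype(np.float32)
        e=cv2.fitEllipse(W*1000);print(n,z,np.round(e[0],1),np.round(e[1],1),round(e[2]))
s=robot.sense();print(s["clock"],np.abs(s["qvel"]).max())
E
```

```text
top 0.064 [ 578.  -132.2] [114.  114.1] 99
top 0.068 [ 576.9 -131.7] [113.6 113.6] 99
top 0.072 [ 575.7 -131.2] [113.2 113.2] 99
scene 0.064 [ 578.7 -134.4] [113.5 114.6] 150
scene 0.068 [ 576.8 -136.4] [112.8 114. ] 150
scene 0.072 [ 574.8 -138.4] [112.1 113.3] 150
15.7667 0.012541790501221159
```

```bash
python3 -c "
from rig import robot
print(robot.hand_in())"
```

```text
the job is handed in; nothing more can be done
None
```

The filter is in the wide jar, which is closed with the larger lid, knob up and measured level and centred in both camera views; the small jar has not moved, and I handed the job in at about 15.8 s.

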